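Turn the mosaic tile face up with the float

ROBOT

A 7-joint arm with a two-finger parallel gripper is mounted at the origin on the work surface. World frame = base frame: x ahead of the robot, y to its left, z up, the work surface at z = 0. Lengths are in m, angles in rad, forces in N, time in s.
With the tool pointing down it reaches from about 0.425 to 0.925 m from the base axis. Payload 6.8 kg.
Tool frame: the origin (TCP) lies at the very end of the fingers, on their centre line; the grasp point (between the pads) lies 19 mm behind it; z points along the fingers, y is the line along which they close (so a half turn about z gives the same grasp; the last joint's range is limited). The gripper opens to 85 mm and grips with 20 to 120 N. Pads are 22 mm wide; open, the fingers measure 114 mm over their backs; the gripper's body (76 mm by 85 mm) begins 54 mm behind the grasp point. The pads swing forward as they close: fully open they stand 13 mm farther back than shut.
Start: joints at [1.194, 0.477, 0.022, 1.555, -0.011, 1.109, -0.083], TCP at [0.179, -0.651, 0.231] pointing down, gripper open.
Joint ranges: [-2.96, 2.96], [-0.34, 2.1], [-1.41, 1.46], [0.24, 2.44], [-1.37, 4.51], [0.17, 1.92], [-2.96, 2.96]. Speed limits (rad/s): [2.39, 2.39, 3.14, 3.14, 3.14, 3.14, 3.14].

INTERFACE

Orientations are given as a unit quaternion [w, x, y, z].
In Python, from station import get_obs, read_camera, hand_in gives the robot as it stands.
- The arm moves only by the tool arm_command, never from a script. Its argument "commands" is one flat list of numbers, 7 for each row, row after row: the shift along the tool's x, y, z in m, then the turn, a rotation vector about the tool's x, y, z in degrees, then the opening, from 0 (shut) to 1 (fully open). In form: [tx, ty, tz, rx, ry, rz, fingers, tx, ty, tz, rx, ry, rz, fingers, ...]. A call has 1 to 8 rows; each row is the pose to reach, as a shift and turn from the pose commanded when the call began, along the tool's axes at that moment; what a row does not reach only later rows make up. A row lasts 1/10 s, in which the tool goes at most 50 mm and 8.59 degrees, less where a joint would pass 70% of its speed; a pose out of reach is approached as far as the arm can. A call with a gripper value outside its range is refused whole. The fingers move at their own pace and stop on an object; "force" is the grip in N (left out, the last holds). Time passes only in rows, so rows that repeat a pose let the fingers close. It gives the time, the measured TCP pose, the force, the opening and the grip force at its end, in the units of the state.
- get_obs(): the state, without advancing time (a new reading comes with each control period).
- read_camera(name): name is "side" or "top"; returns a dict with "img" (480x640x3 uint8, red, green, blue), "camera_matrix" (3x3 intrinsics, pixels), "pose" (4x4, takes a point from camera to world coordinates). Camera axes: x right, y down, z forward; pixel columns grow to the right and rows downward; lengths in m; the calibration is good to about 2 mm. A picture is of the moment at which its call begins. There is no depth.
- hand_in(): hands the job in; it is judged then, once.
The state is a dict: "t": time; "q": joint angles; "joint_vel": joint speeds; "joint_torque": joint torques, N m; "eef_pos": TCP position; "tool_rot": TCP orientation; "contact_force": force on the tool from outside, world axes, zero at the start; "torque": the same for the moment, N m; "gripper_width": opening from 0.0 (shut) to 1.0 (fully open); "grasp_force": force on a finger pad.
Only numpy, scipy, OpenCV 4.12 (cv2) and the standard library are available. Lean on these libraries where they do the work, as an engineer would, in place of code of your own. Each camera call takes 0.05 s, during which the arm holds its last target. There are 200 camera calls.

TASK

A small mosaic tile lies face down on the low bed of the turning board. Take the float by its handle, set its front edge lightly on the bed, slide it along the bed, still pressed lightly down, under the tile's overhanging near edge, then lift and tip the tile over the step so that it ends face up, flat on the green pad. Use only the float on the tile, never the fingers, do not press hard on the board or the tile, leave the jar, pinnacle and bowl where they are, and stand the float back flat on its blue mat at the end, where it was.

Things in the scene. Friction and masses are not known exactly. Their poses are not given: they have to be found in the camera images.
- board: Fixed rigid board, dark wooden bed, 150 mm wide (y). Origin: table level, mid-width, under the upright step. Low bed on the -x side: level, 140 mm long, top at 12 mm. Green pad on the +x side, 85 mm long, top at 20 mm (step 8 mm), then an end stop, top at 30 mm. +x points roughly away from the robot; the tile is tipped that way over the step. Press it with 1 to 5 N; the float must never exceed 15 N.
- tile_center (a point): Mid-thickness centre of the tile, 60 g. White back plate 60 (x) x 70 (y) x 6 mm; centred under it the mosaic face, 40 x 50 x 4 mm. +z leaves the back: up at first, down when done. It stands face down on the bed: the back overhangs 10 mm all round with a 4 mm gap below. Its +x edge is 1 to 10 mm short of the step and up to 6 deg askew; pushed, it squares up and stops there. Chips above 12 N.
- lifter_grip (a point): Centre of the float's orange handle bar, 60 (x) x 16 (y) x 20 mm high, 44 mm above the blade's underside; grip it from above across its width. The bar is on two posts, its bottom 32 mm above the blade's top. The float is loose, 130 g, and stands on its flat steel blade on the mat. +x points to the blade's front edge, +z up.
- lifter_edge (a point): Middle of the front edge of the float's blade, on its underside: 75 mm ahead (+x) of lifter_grip and 44 mm below it. The blade is 2 mm thick, 45 mm wide and 110 mm long, reaching 35 mm behind the handle's centre.
- mat: Fixed blue mat for the float, 90 mm wide, 4 mm thick, from x = -55 to +95 mm. Origin on the table, under the place where the float's handle belongs; the float starts with its handle within 16 mm of it, pointing along the mat's +x to 7 degrees. The mat may lie left or right of the board.
- jar_center (a point): Centre of a closed jar, 56 mm in diameter, 75 mm tall: bystander, leave it alone.
- pinnacle_center (a point): Middle of a white plaster pinnacle, 52 mm in diameter, 95 mm tall: bystander, leave it alone.
- bowl_center (a point): Middle of a green bowl, 100 mm in diameter, 45 mm tall: bystander, leave it alone.
Mind the look-alikes: they are no part of the job. Leave any black or purple look-alike of the part that bears lifter_grip alone.

How it is judged:
On the way, in this order (a step that is already met when the one before it is completed fails the run):
1. the float's front edge, pressed on the bed (over 0.5 N), is at least 3 mm under the tile's near edge, the tile still lying flat (x of lifter_edge in the frame of tile_center between -0.027 and 0 m and y of lifter_edge in the frame of tile_center between -0.04 and 0.04 m and z of lifter_edge in the frame of tile_center below -0.002 m and angle between tile_center's own z axis and vertical below 0.15 rad and contact force between lifter and board above 0.5 N), for 0.1 s.
2. the float tips the tile up (tilted 30 to 80 degrees, resting on the float) (angle between tile_center's own z axis and vertical between 0.52 and 1.4 rad and contact force between lifter and tile above 0.05 N), for 0.1 s.
3. the tile lies face up, flat on the green pad (angle between tile_center's own z axis and vertical above 3.04 rad and x of tile_center in the frame of board between 0.01 and 0.06 m and y of tile_center in the frame of board between -0.045 and 0.045 m and z of tile_center in the frame of board between 0.021 and 0.029 m), for 0.2 s.
At the end, for the whole second after the job is handed in: The tile lies face up and flat (within 6 degrees) on the green pad, its centre 10 to 60 mm beyond the step and within 45 mm of the board's middle line, at rest; the float stands flat on the blue mat, its handle's centre within 30 mm of the mat's origin, at rest and released (all of step 3 and linear speed of each of tile, lifter below 0.02 m/s and horizontal distance between lifter_grip and mat below 0.03 m and angle between lifter_grip's own z axis and vertical below 0.06 rad and height (world z) of lifter_grip between 0.044 and 0.052 m); the robot touches nothing.
It fails at once if the fingers touch the tile (contact force between the fingers and tile above 0.3 N).
It fails at once if the float presses on the board with more than 15 N (contact force between lifter and board above 15 N).
It fails at once if the float presses on the tile with more than 12 N (contact force between lifter and tile above 12 N).
It fails at once if the jar, the pinnacle or the bowl is displaced by more than 15 mm (distance of any of jar_center, pinnacle_center, bowl_center from where it was at the start of the episode above 0.015 m).
It also fails if it takes over 72 s, if anything falls off the work surface, if the arm or the gripper's body presses on something with over 40 N, if the wrist force passes 120 N, or if a joint passes its speed limit or range.

## Working session

There is one attempt and no reset: what is moved stays moved. The work goes in short steps, Python scripts to look and compute and a tool call to move; the robot and the scene stay as the last step left them, time stands still between calls to the robot, and variables do not carry over. Pictures are saved under pics/ and viewed, at most 10 in all, crops included, and the job is handed in when it is done.

Besides the shell and the picture viewer there is one more tool, called as name(argument=value, ...) on one line, values as JSON. arm_command: Moves the arm, as the interface text tells. Its arguments: {"type":"object","properties":{"commands":{"type":"array","items":{"type":"number"}},"force":{"type":"number"}},"required":["commands"]}

```bash
mkdir -p pics
python3 - <<'E'
from station import *
import cv2,numpy as np
np.set_printoptions(precision=4,suppress=True)
for n in("top","side"):
    c=read_camera(n); cv2.imwrite(f"pics/{n}0.png",c["img"][:,:,::-1]); print(c["camera_matrix"],c["pose"])
    np.savez(f"{n}0.npz",**c)
o=get_obs();print(o)
E
```

```text
[[542.6803   0.     322.0605]
 [  0.     542.6803 244.0323]
 [  0.       0.       1.    ]] [[ 0.0185 -0.9989  0.0426  0.4443]
 [-0.9997 -0.0177  0.0186  0.0393]
 [-0.0179 -0.0429 -0.9989  1.134 ]
 [ 0.      0.      0.      1.    ]]
[[563.8437   0.     314.3283]
 [  0.     563.8437 239.2543]
 [  0.       0.       1.    ]] [[-0.9291 -0.2609  0.262   0.17  ]
 [-0.3693  0.6182 -0.6939  0.9314]
 [ 0.0191 -0.7414 -0.6708  0.9281]
 [ 0.      0.      0.      1.    ]]
{'t': 0.1, 'q': array([ 1.1939,  0.4777,  0.0223,  1.5564, -0.0115,  1.1093, -0.0831]), 'joint_vel': array([ 0.0002, -0.0039,  0.0009, -0.0048,  0.0016, -0.0026,  0.0004]), 'joint_torque': array([  0.0039, -59.776 ,   1.613 , -28.1955,   0.0127,   0.0049,
        -0.    ]), 'eef_pos': array([ 0.1791, -0.6503,  0.2304]), 'tool_rot': array([-0.0008,  0.991 ,  0.134 , -0.0002]), 'contact_force': array([0.3773, 0.1972, 1.2521]), 'torque': array([-0.0093, -0.0409,  0.0249]), 'grasp_force': 0.0, 'gripper_width': 1.0019498139570389}
```

View pics/top0.png

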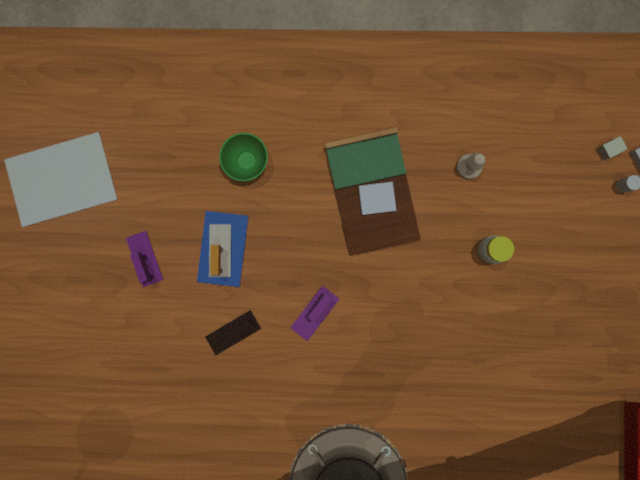

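View pics/side0.png

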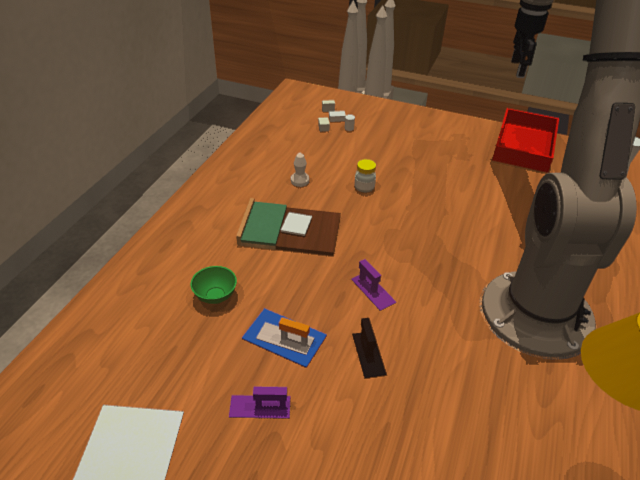

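The top view has the board at about (375,190) with the tile at (378,198), the float on its mat at (223,250), the bowl at (244,158), the pinnacle at (472,165) and the jar at (497,250). The side view agrees. Next I'll measure them.

```bash
cat > h.py <<'E'
import cv2,numpy as np
np.set_printoptions(precision=4,suppress=True)
def cast(c,uv,z):
    uv=np.atleast_2d(uv).astype(float); K=c["camera_matrix"];P=c["pose"]
    d=np.c_[uv,np.ones(len(uv))]@np.linalg.inv(K).T@P[:3,:3].T
    return P[:3,3]+d*((z-P[2,3])/d[:,2])[:,None]
def mask(img,kind,roi):
    h,s,v=[a.astype(int) for a in cv2.split(cv2.cvtColor(img,cv2.COLOR_RGB2HSV))]
    m={"blue":(h>100)&(h<125)&(s>120)&(v>40),"orange":(h>12)&(h<25)&(s>180)&(v>110),"green":(h>60)&(h<95)&(s>90)&(v>30),
       "white":(s<70)&(v>110),"dark":(v<75)&(h<20)}[kind].astype(np.uint8)
    o=np.zeros_like(m);x0,y0,x1,y1=roi;o[y0:y1,x0:x1]=m[y0:y1,x0:x1];return o
def rect(c,m,z):
    cs,_=cv2.findContours(cv2.morphologyEx(m,cv2.MORPH_CLOSE,np.ones((3,3))),cv2.RETR_EXTERNAL,cv2.CHAIN_APPROX_NONE)
    k=max(cs,key=cv2.contourArea)[:,0]
    w=cast(c,k,z)[:,:2]*1000
    r=cv2.minAreaRect(w.astype(np.float32)); b=cv2.boxPoints(r)
    mm=cv2.moments(w.astype(np.float32)[:,None])
    e=[b[1]-b[0],b[2]-b[1]]; 
    out=[]
    for v in e:
        a=np.degrees(np.arctan2(v[1],v[0])); a=(a+90)%180-90
        out.append((round(a,1),round(float(np.linalg.norm(v)),1)))
    return np.array([mm['m10'],mm['m01']])/mm['m00'],np.array(r[0]),out,k.min(0),k.max(0)
E
python3 - <<'E'
from h import *
c=np.load("top0.npz");im=c["img"]
for n,k,roi,z in[("mat","blue",(190,200,255,295),.004),("handle","orange",(200,235,235,285),.058),("blade","white",(200,215,240,285),.006),("pad","green",(320,120,420,195),.02),("tile","white",(345,170,410,225),.022),("bed","dark",(330,170,425,260),.012)]:
    print(n,*rect(c,mask(im,k,roi),z))
for n,uv,z in[("bowl",(244,158),.04),("pinn",(471,169),.03),("jar",(500,249),.075)]: print(n,cast(c,uv,z))
E
```

```text
mat [479.545 269.106] [479.5673 269.2139] [(np.float32(-5.7), 148.3), (np.float32(84.3), 88.3)] [197 212] [247 286]
handle [440.178  271.6116] [439.7453 272.3916] [(np.float32(-88.5), 14.0), (np.float32(1.5), 21.9)] [211 262] [218 273]
blade [488.1419 269.8997] [476.3143 274.2237] [(np.float32(-88.5), 44.1), (np.float32(1.5), 108.9)] [209 224] [230 276]
pad [664.2632 -27.0918] [664.8734 -27.0113] [(np.float32(-76.6), 146.4), (np.float32(13.4), 83.0)] [328 135] [404 187]
tile [588.9849 -51.1725] [589.0064 -51.2688] [(np.float32(-81.9), 70.4), (np.float32(8.1), 60.4)] [359 182] [395 214]
bed [536.8911 -36.32  ] [556.8646 -51.2727] [(np.float32(-76.7), 150.7), (np.float32(13.3), 142.7)] [334 185] [415 254]
bowl [[0.6636 0.222  0.04  ]]
pinn [[ 0.6499 -0.2409  0.03  ]]
jar [[ 0.486  -0.2865  0.075 ]]
```

Run:
```python
import cv2
a=cv2.imread("pics/top0.png")
x=cv2.resize(a[120:260,320:430],None,fx=4,fy=4,interpolation=cv2.INTER_CUBIC)
y=cv2.resize(a[200:300,190:260],None,fx=4,fy=4,interpolation=cv2.INTER_CUBIC)
import numpy as np
o=np.zeros((560,760,3),'uint8');o[:560,:440]=x;o[:400,460:740]=y
cv2.imwrite("pics/c0.png",o)
```

```text
(no output)
```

View pics/c0.png

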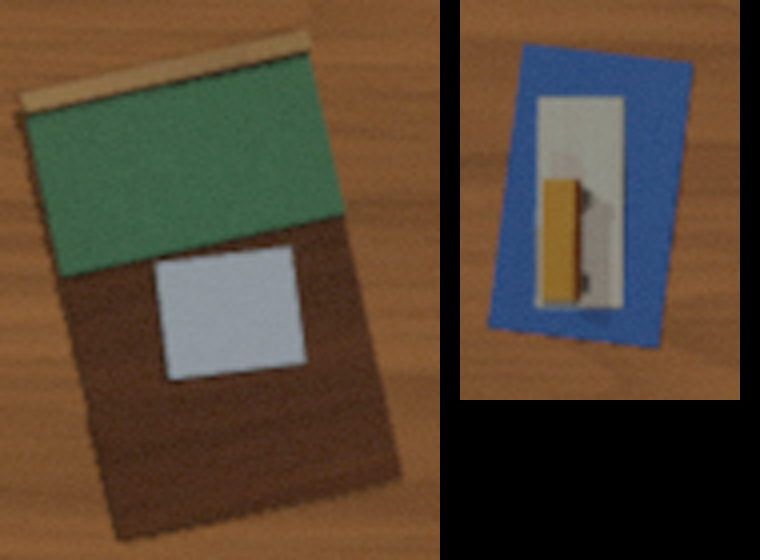

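Crop: the tile's +x edge is a few mm short of the step and slightly askew. The float points along its mat, with the handle near the mat's origin. I'll write a small helper that turns world targets into move numbers.

```bash
cat >> h.py <<'E'
from scipy.spatial.transform import Rotation as R
def rel(o,pts):
    """pts: (tcp xyz, yaw deg, nose-down pitch deg) -> shift in mm, turn in deg, in the present tool axes"""
    q=o["tool_rot"];R0=R.from_quat([*q[1:],q[0]])
    for p,yaw,pit in pts:
        Rt=R.from_euler('z',yaw,degrees=True)*R.from_euler('y',pit,degrees=True)*R.from_euler('x',180,degrees=True)
        print(1000*R0.inv().apply(np.array(p)-o["eef_pos"]),(R0.inv()*Rt).as_rotvec(degrees=True))
def tcp(edge,yaw,pit,grip=(-.075,0,.044),d=.019):
    """TCP for wanted front edge position"""
    Rf=R.from_euler('z',yaw,degrees=True)*R.from_euler('y',pit,degrees=True)
    return np.array(edge)+Rf.apply(np.array(grip)-[0,0,d])
B0=np.array([.624,-.036,0]);BY=13.3
def brd(x,y,z): return B0+R.from_euler('z',BY,degrees=True).apply([x,y,z])
E
python3 - <<'E'
from h import *
from station import get_obs
rel(get_obs(),[((.45,-.45,.25),15.4,0),((.6,-.05,.25),8,0),((.456,.274,.20),1.5,0),((.456,.274,.11),1.5,0)])
E
```

```text
[ 314.343  -121.1543  -19.4128] [-0.0916  0.0069  0.0019]
[ 565.1916 -466.9501  -18.8897] [-0.0911  0.0128  7.4019]
[ 512.4199 -817.4785   31.6774] [-0.0904  0.0179 13.9019]
[ 512.4307 -817.3345  121.6773] [-0.0904  0.0179 13.9019]
```

arm_command(commands=[0.045,-0.017,-0.003,0,0,0,1,0.09,-0.035,-0.006,0,0,0,1,0.135,-0.052,-0.01,0,0,0,1,0.18,-0.07,-0.013,0,0,0,1,0.225,-0.087,-0.016,0,0,0,1,0.27,-0.104,-0.019,0,0,0,1,0.315,-0.121,-0.019,0,0,0,1,0.345,-0.16,-0.019,0,0,1,1])

```text
t: 0.9
eef_pos: [0.4723, -0.404, 0.2498]
tool_rot: [0.0, 0.992, 0.126, 0.001]
contact_force: [0.6, -0.3, 0.1]
gripper_width: 0.997
grasp_force: 0.0
```

arm_command(commands=[0.029,-0.04,0,0,0,1,1,0.058,-0.08,0,0,0,2,1,0.087,-0.12,0,0,0,3,1,0.116,-0.16,0,0,0,4,1,0.146,-0.2,0,0,0,5,1,0.175,-0.24,0,0,0,6,1,0.205,-0.28,0,0,0,6,1,0.22,-0.307,0,0,0,6,1])

```text
t: 1.7
eef_pos: [0.6071, -0.0479, 0.25]
tool_rot: [-0.001, 0.997, 0.075, 0.0]
contact_force: [0.8, -0.1, -0.3]
gripper_width: 0.999
grasp_force: 0.0
```

Run:
```python
from h import *
from station import get_obs
o=get_obs();print(o["t"],o["eef_pos"],o["q"])
rel(o,[((.456,.274,.20),1.5,0),((.456,.274,.11),1.5,0),((.456,.274,.029),1.5,0)])
```

```text
1.7 [ 0.6071 -0.0479  0.25  ] [ 0.1529  0.3639 -0.2276  1.6869  0.0881  1.1008 -1.5202]
[-100.9997 -340.8828   50.5756] [-0.1065 -0.0132  7.1424]
[-101.0307 -340.7173  140.5755] [-0.1065 -0.0132  7.1424]
[-101.0587 -340.5683  221.5753] [-0.1065 -0.0132  7.1424]
```

arm_command(commands=[-0.013,-0.045,0.007,0,0,1,1,-0.027,-0.09,0.014,0,0,2,1,-0.04,-0.135,0.021,0,0,3,1,-0.053,-0.18,0.028,0,0,4,1,-0.067,-0.225,0.035,0,0,5,1,-0.08,-0.27,0.042,0,0,6,1,-0.092,-0.31,0.048,0,0,7,1,-0.101,-0.341,0.051,0,0,7,1])

```text
t: 2.5
eef_pos: [0.4543, 0.272, 0.1986]
tool_rot: [0.0, 1.0, 0.013, -0.001]
contact_force: [0.5, -0.5, -0.4]
gripper_width: 1.0
grasp_force: 0.0
```

arm_command(commands=[0,0,0.045,0,0,0,1,0,0,0.09,0,0,0,1,0,0,0.09,0,0,0,1])

```text
t: 2.8
eef_pos: [0.4525, 0.2671, 0.1042]
tool_rot: [0.003, 1.0, 0.013, -0.005]
contact_force: [-1.1, -0.5, -0.6]
gripper_width: 0.997
grasp_force: 0.0
```

Run:
```python
from h import *
from station import *
o=get_obs();print(o["t"],o["eef_pos"])
rel(o,[((.456,.274,.03),1.5,0)])
c=read_camera("side");cv2.imwrite("pics/s1.png",cv2.resize(c["img"][250:400,200:400,::-1],None,fx=3,fy=3))
```

```text
2.8 [0.4525 0.2671 0.1042]
[ 4.4132 -7.2191 74.0899] [ 0.3404  0.5492 -0.0464]
```

View pics/s1.png

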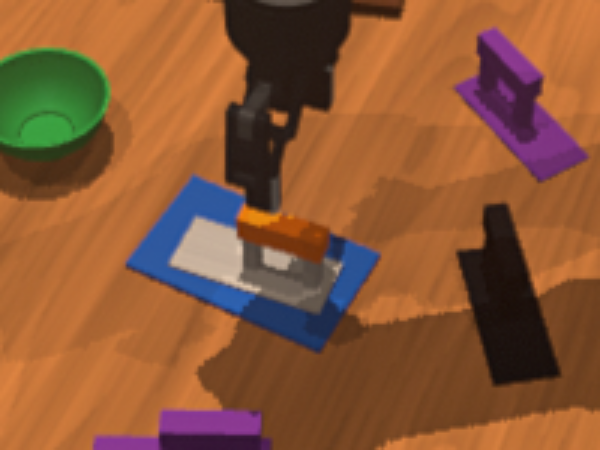

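The open fingers sit above the orange handle (crop about (283,235)). I'll settle, then cross-check the handle's position from the side view.

arm_command(commands=[0,0,0,0,0,0,1,0,0,0,0,0,0,1])

```text
t: 3.05
eef_pos: [0.458, 0.2706, 0.1116]
tool_rot: [-0.001, 1.0, 0.012, 0.002]
contact_force: [-0.2, -0.1, 0.1]
gripper_width: 1.002
grasp_force: 0.0
```

Run:
```python
from h import *
from station import *
c=np.load("side0.npz");m=mask(c["img"],"orange",(270,310,320,350))
p=np.argwhere(m)[:,::-1];print(len(p),p.mean(0),p.min(0),p.max(0),cast(c,p.mean(0),.053),cast(c,p.mean(0),.058))
o=get_obs();print(o["t"],o["eef_pos"])
rel(o,[((.456,.2735,.03),1.5,0)])
```

```text
408 [300.2794 320.6471] [273 310] [319 349] [[0.4483 0.2619 0.053 ]] [[0.4467 0.2657 0.058 ]]
3.05 [0.458  0.2706 0.1116]
[-2.1649 -2.818  81.6341] [-0.1158 -0.1957 -0.1394]
```

arm_command(commands=[-0.002,-0.003,0.03,0,0,0,1,-0.002,-0.003,0.06,0,0,0,1,-0.002,-0.003,0.081,0,0,0,1,-0.002,-0.003,0.081,0,0,0,1])

```text
t: 3.45
eef_pos: [0.454, 0.2721, 0.0277]
tool_rot: [0.001, 1.0, 0.012, -0.001]
contact_force: [-1.1, -0.7, -0.1]
gripper_width: 1.0
grasp_force: 0.0
```

arm_command(commands=[0,0,0,0,0,0,0.4,0,0,0,0,0,0,0.3,0,0,0,0,0,0,0.0,0,0,0,0,0,0,0.0,0,0,0,0,0,0,0.0,0,0,0,0,0,0,0.0], force=80)

```text
t: 4.05
eef_pos: [0.4547, 0.2731, 0.029]
tool_rot: [-0.0, 1.0, 0.012, 0.0]
contact_force: [-0.8, -0.1, 6.0]
gripper_width: 0.17
grasp_force: 78.6
```

Run:
```python
from h import *
from station import *
o=get_obs();print(o["t"],o["eef_pos"],o["contact_force"],o["gripper_width"])
rel(o,[(o["eef_pos"]+[0,0,.12],1.5,0)])
```

```text
4.05 [0.4547 0.2731 0.029 ] [-0.8222 -0.086   5.995 ] 0.1699447345600549
[   0.1126   -0.0693 -119.9999] [-0.033  -0.0538 -0.1007]
```

arm_command(commands=[0,0,-0.02,0,0,0,0,0,0,-0.05,0,0,0,0,0,0,-0.09,0,0,0,0,0,0,-0.12,0,0,0,0,0,0,-0.12,0,0,0,0])

```text
t: 4.55
eef_pos: [0.4564, 0.2743, 0.1522]
tool_rot: [-0.002, 1.0, 0.012, 0.003]
contact_force: [0.6, 0.4, -1.8]
gripper_width: 0.175
grasp_force: 78.2
```

Run:
```python
from h import *
from station import *
o=get_obs();print(o["t"],o["eef_pos"],o["contact_force"],o["gripper_width"],o["grasp_force"])
P=tcp(brd(-.09,-.007,.06),13.3,10);print(P,tcp(brd(-.09,-.007,.012),13.3,10))
rel(o,[((.47,.10,.15),8,0),(P+[0,0,.03],13.3,10),(P,13.3,10)])
```

```text
4.55 [0.4564 0.2743 0.1522] [ 0.6043  0.3573 -1.8457] 0.17478509382757765 78.2394003868103
[ 0.4704 -0.0795  0.0976] [ 0.4704 -0.0795  0.0496]
[  9.3267 174.5532   1.6567] [-0.1895 -0.37   -6.6099]
[  5.2038 354.0998  23.3282] [ -1.2114 -10.3428 -11.8657]
[  5.0162 354.21    53.3275] [ -1.2114 -10.3428 -11.8657]
```

arm_command(commands=[0.002,0.04,0.0,0,0,-1,0,0.004,0.085,0.0,0,0,-3,0,0.006,0.13,0,0,0,-5,0,0.008,0.175,0.0,0,0,-7,0,0.008,0.22,0.005,0,-3,-8,0,0.007,0.265,0.01,-0.5,-6,-9,0,0.006,0.31,0.015,-1,-8,-10.5,0,0.005,0.354,0.023,-1.2,-10.3,-11.9,0])

```text
t: 5.35
eef_pos: [0.4672, -0.083, 0.1244]
tool_rot: [0.012, 0.989, 0.116, -0.091]
contact_force: [0.7, 0.4, -1.5]
gripper_width: 0.177
grasp_force: 78.3
```

arm_command(commands=[0,0,0,0,0,0,0,0,0,0,0,0,0,0,0,0,0,0,0,0,0])

```text
t: 5.65
eef_pos: [0.4675, -0.0798, 0.1247]
tool_rot: [0.011, 0.989, 0.116, -0.09]
contact_force: [0.1, -0.2, -1.0]
gripper_width: 0.174
grasp_force: 78.4
```

Run:
```python
from h import *
from station import *
o=get_obs();print(o["t"],o["eef_pos"],o["contact_force"],o["gripper_width"])
P=tcp(brd(-.09,-.007,.03),13.3,10)
rel(o,[(P,13.3,10)])
a=read_camera("top");b=read_camera("side")
im=np.zeros((560,800,3),'uint8');im[:560,:400]=cv2.resize(a["img"][120:260,320:420,::-1],None,fx=4,fy=4);im[:520,400:800]=cv2.resize(b["img"][140:270,240:340,::-1],None,fx=4,fy=4)
cv2.imwrite("pics/p2.png",im)
```

```text
5.65 [ 0.4675 -0.0798  0.1247] [ 0.1335 -0.1626 -1.0382] 0.17361979581455855
[13.082   0.2609 55.6359] [0.088  0.3891 0.1058]
```

View pics/p2.png

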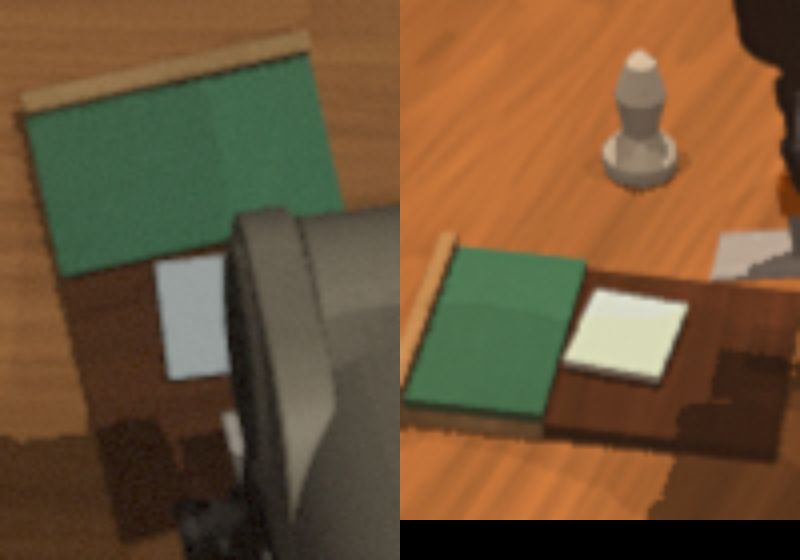

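Both views show the float clear, nose down, behind the tile and in line with it. Lowering.

arm_command(commands=[0.005,0,0.02,0,0,0,0,0.01,0,0.04,0,0,0,0,0.013,0,0.056,0,0,0,0,0.013,0,0.056,0,0,0,0,0.013,0,0.056,0,0,0,0])

```text
t: 6.25
eef_pos: [0.4707, -0.0797, 0.0682]
tool_rot: [0.011, 0.989, 0.116, -0.089]
contact_force: [0.6, -0.0, -0.5]
gripper_width: 0.171
grasp_force: 78.4
```

Run:
```python
from h import *
from station import *
o=get_obs();print(o["t"],o["eef_pos"],o["contact_force"],o["torque"])
for z in(.03,.014,.012):
    P=tcp(brd(-.09,-.007,z),13.3,10); rel(o,[(P,13.3,10)])
b=read_camera("side")
cv2.imwrite("pics/p3.png",cv2.resize(b["img"][170:270,230:370,::-1],None,fx=5,fy=5))
```

```text
6.25 [ 0.4707 -0.0797  0.0682] [ 0.5817 -0.0321 -0.5256] [ 0.0431 -0.2225  0.0114]
[-0.1738 -0.3052  0.6124] [0.1266 0.352  0.1052]
[ 2.7014 -0.3349 16.3519] [0.1266 0.352  0.1052]
[ 3.0608 -0.3386 18.3193] [0.1266 0.352  0.1052]
```

View pics/p3.png

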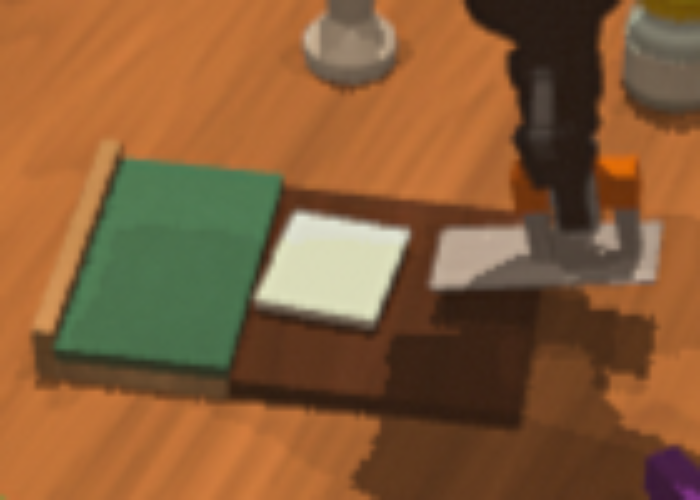

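The float hovers behind the tile with its front edge at crop (430,270), and the gap to the tile is clear. Descending gently.

arm_command(commands=[0.001,0,0.008,0,0,0,0,0.002,0,0.014,0,0,0,0,0.0025,0,0.015,0,0,0,0,0.0025,0,0.015,0,0,0,0], force=100)

```text
t: 6.7
eef_pos: [0.4702, -0.0806, 0.0524]
tool_rot: [0.011, 0.989, 0.116, -0.09]
contact_force: [0.0, -0.3, -0.5]
gripper_width: 0.171
grasp_force: 100.9
```

arm_command(commands=[0.0002,0,0.001,0,0,0,0,0.0002,0,0.001,0,0,0,0,0.0002,0,0.001,0,0,0,0])

```text
t: 7.0
eef_pos: [0.4705, -0.0807, 0.0517]
tool_rot: [0.012, 0.989, 0.116, -0.089]
contact_force: [0.3, 0.6, -1.2]
gripper_width: 0.17
grasp_force: 100.9
```

arm_command(commands=[0.0002,0,0.001,0,0,0,0,0.0002,0,0.001,0,0,0,0,0.0002,0,0.001,0,0,0,0])

```text
t: 7.3
eef_pos: [0.4705, -0.0806, 0.0506]
tool_rot: [0.012, 0.989, 0.116, -0.089]
contact_force: [-0.1, 0.9, -0.4]
gripper_width: 0.171
grasp_force: 100.9
```

arm_command(commands=[0.0002,0,0.001,0,0,0,0,0.0002,0,0.001,0,0,0,0,0.0002,0,0.001,0,0,0,0])

```text
t: 7.6
eef_pos: [0.4705, -0.0807, 0.0498]
tool_rot: [0.012, 0.989, 0.116, -0.089]
contact_force: [-1.5, -1.0, 2.1]
gripper_width: 0.166
grasp_force: 101.7
```

arm_command(commands=[0.0001,0,0.0006,0,0,0,0,0.0001,0,0.0006,0,0,0,0,0.0001,0,0.0006,0,0,0,0])

```text
t: 7.9
eef_pos: [0.4703, -0.0807, 0.0494]
tool_rot: [0.012, 0.989, 0.116, -0.09]
contact_force: [-2.8, -1.1, 5.7]
gripper_width: 0.169
grasp_force: 102.4
```

arm_command(commands=[0.0001,0,0.0006,0,0,0,0,0.0001,0,0.0006,0,0,0,0,0.0001,0,0.0006,0,0,0,0])

```text
t: 8.2
eef_pos: [0.4701, -0.0808, 0.0491]
tool_rot: [0.012, 0.989, 0.116, -0.09]
contact_force: [-4.9, 0.7, 10.0]
gripper_width: 0.172
grasp_force: 102.9
```

arm_command(commands=[-0.0002,0,-0.0011,0,0,0,0,-0.0002,0,-0.0011,0,0,0,0])

```text
t: 8.4
eef_pos: [0.4706, -0.0807, 0.0497]
tool_rot: [0.012, 0.989, 0.116, -0.089]
contact_force: [-1.3, -0.1, 1.8]
gripper_width: 0.166
grasp_force: 101.5
```

Run:
```python
from h import *
from station import *
o=get_obs();print(o["t"],o["eef_pos"],o["contact_force"],o["torque"])
Rm=R.from_quat([*o["tool_rot"][1:],o["tool_rot"][0]])
print(Rm.as_matrix(), Rm.inv().apply(R.from_euler('z',BY,degrees=True).apply([1,0,0])))
e=o["eef_pos"]+Rm.apply([.075,0,-.019+.044]);print("edge board",R.from_euler('z',-BY,degrees=True).apply(e-B0))
```

```text
8.4 [ 0.4706 -0.0807  0.0497] [-1.3086 -0.053   1.7924] [ 0.0141 -0.0275 -0.0394]
[[ 0.9573  0.2308 -0.174 ]
 [ 0.2267 -0.973  -0.0436]
 [-0.1794  0.0023 -0.9838]] [ 0.9838  0.0008 -0.1794]
edge board [-0.0903 -0.0082  0.0116]
```

arm_command(commands=[0.003,0,-0.0005,0,0,0,0,0.006,0,-0.0011,0,0,0,0,0.009,0,-0.0016,0,0,0,0,0.012,0,-0.0022,0,0,0,0,0.015,0,-0.0027,0,0,0,0,0.018,0,-0.0033,0,0,0,0,0.018,0,-0.0033,0,0,0,0])

```text
t: 9.1
eef_pos: [0.4881, -0.0766, 0.0496]
tool_rot: [0.012, 0.989, 0.115, -0.09]
contact_force: [-3.6, -0.4, 5.0]
gripper_width: 0.166
grasp_force: 102.1
```

arm_command(commands=[0.002,0,-0.00036,0,0,0,0,0.004,0,-0.0007,0,0,0,0,0.006,0,-0.0011,0,0,0,0,0.006,0,-0.0011,0,0,0,0])

```text
t: 9.5
eef_pos: [0.4938, -0.0753, 0.0496]
tool_rot: [0.012, 0.989, 0.115, -0.09]
contact_force: [-3.5, -0.8, 5.4]
gripper_width: 0.173
grasp_force: 102.2
```

Run:
```python
from h import *
from station import *
b=read_camera("side");np.savez("side4.npz",**b)
cv2.imwrite("pics/p4.png",cv2.resize(b["img"][180:255,270:370,::-1],None,fx=8,fy=8,interpolation=cv2.INTER_CUBIC))
```

```text
(no output)
```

View pics/p4.png

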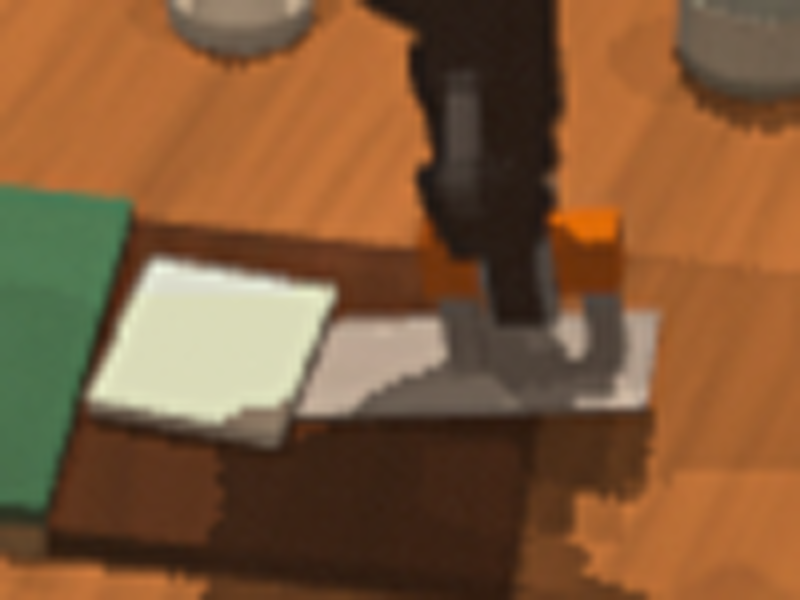

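The blade's edge is just reaching the tile's near edge (crop about (310,380)). I'll ease the pressure slightly and go in 5 to 6 mm.

arm_command(commands=[0.0015,0,-0.0008,0,0,0,0,0.003,0,-0.001,0,0,0,0,0.0045,0,-0.0013,0,0,0,0,0.006,0,-0.0016,0,0,0,0,0.006,0,-0.0016,0,0,0,0,0.006,0,-0.0016,0,0,0,0])

```text
t: 10.15
eef_pos: [0.5005, -0.0735, 0.0499]
tool_rot: [0.012, 0.989, 0.116, -0.089]
contact_force: [0.2, -0.2, 0.2]
gripper_width: 0.168
grasp_force: 101.5
```

Run:
```python
from h import *
from station import *
o=get_obs();print(o["t"],o["eef_pos"],o["contact_force"],o["torque"])
Rm=R.from_quat([*o["tool_rot"][1:],o["tool_rot"][0]])
e=o["eef_pos"]+Rm.apply([.075,0,-.019+.044]);print("edge board",R.from_euler('z',-BY,degrees=True).apply(e-B0))
b=read_camera("side");np.savez("side5.npz",**b)
# tile top plane corners before/after
for f in("side0.npz","side4.npz","side5.npz"):
    c=np.load(f);r=rect(c,mask(c["img"],"white",(275,205,316,240)),.022);print(r)
```

```text
10.15 [ 0.5005 -0.0735  0.0499] [ 0.2231 -0.2417  0.202 ] [-0.0293 -0.1758  0.0189]
edge board [-0.0595 -0.0081  0.0119]
(array([587.9612, -45.5862]), array([588.3253, -45.8494]), [(np.float32(-82.4), 73.8), (np.float32(7.6), 62.4)], array([281, 212], dtype=int32), array([311, 234], dtype=int32))
(array([582.7208, -46.8508]), array([577.6697, -46.7807]), [(np.float32(-82.4), 74.7), (np.float32(7.6), 82.4)], array([281, 212], dtype=int32), array([315, 233], dtype=int32))
(array([584.4337, -47.181 ]), array([579.492 , -46.0268]), [(np.float32(-81.6), 75.0), (np.float32(8.4), 80.7)], array([281, 212], dtype=int32), array([315, 233], dtype=int32))
```

arm_command(commands=[0.0001,0,0.0004,0,0,0,0,0.0001,0,0.0004,0,0,0,0,0.0001,0,0.0004,0,0,0,0])

```text
t: 10.5
eef_pos: [0.5004, -0.0735, 0.0497]
tool_rot: [0.012, 0.989, 0.116, -0.089]
contact_force: [-1.4, 0.1, 1.7]
gripper_width: 0.166
grasp_force: 101.5
```

arm_command(commands=[0.001,0,-0.0002,0,0,0,0,0.002,0,-0.0004,0,0,0,0,0.003,0,-0.0005,0,0,0,0,0.003,0,-0.0005,0,0,0,0])

```text
t: 10.9
eef_pos: [0.5031, -0.0731, 0.0496]
tool_rot: [0.012, 0.989, 0.115, -0.09]
contact_force: [-3.8, -1.2, 5.4]
gripper_width: 0.17
grasp_force: 101.9
```

arm_command(commands=[0.001,0,-0.0002,0,0,0,0,0.002,0,-0.0004,0,0,0,0,0.003,0,-0.0005,0,0,0,0,0.003,0,-0.0005,0,0,0,0])

```text
t: 11.3
eef_pos: [0.506, -0.0724, 0.0496]
tool_rot: [0.012, 0.989, 0.116, -0.09]
contact_force: [-3.7, -0.9, 6.2]
gripper_width: 0.171
grasp_force: 102.0
```

Run:
```python
from h import *
from station import *
o=get_obs();print(o["t"],o["eef_pos"],o["contact_force"],o["torque"])
Rm=R.from_quat([*o["tool_rot"][1:],o["tool_rot"][0]])
e=o["eef_pos"]+Rm.apply([.075,0,-.019+.044]);print("edge board",R.from_euler('z',-BY,degrees=True).apply(e-B0))
b=read_camera("side");np.savez("side6.npz",**b)
cv2.imwrite("pics/p5.png",cv2.resize(b["img"][180:255,270:370,::-1],None,fx=8,fy=8,interpolation=cv2.INTER_CUBIC))
```

```text
11.3 [ 0.506  -0.0724  0.0496] [-3.7009 -0.8571  6.2031] [-0.1871  0.4986 -0.0437]
edge board [-0.054  -0.0083  0.0115]
```

View pics/p5.png

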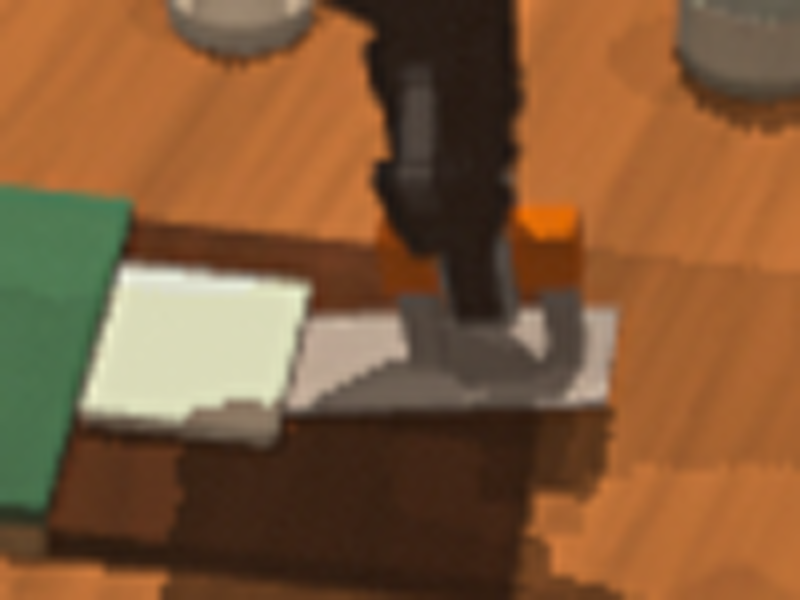

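The tile has moved up to the step and is almost square. I'll push the last millimetres with less pressure.

arm_command(commands=[0.0008,0,-0.0006,0,0,0,0,0.002,0,-0.0008,0,0,0,0,0.002,0,-0.0008,0,0,0,0])

```text
t: 11.65
eef_pos: [0.5086, -0.0716, 0.0498]
tool_rot: [0.012, 0.989, 0.116, -0.089]
contact_force: [-1.9, -0.5, 1.6]
gripper_width: 0.167
grasp_force: 101.6
```

arm_command(commands=[0.001,0,-0.0002,0,0,0,0,0.001,0,-0.0002,0,0,0,0])

```text
t: 11.85
eef_pos: [0.5087, -0.0716, 0.0499]
tool_rot: [0.012, 0.989, 0.116, -0.09]
contact_force: [-4.1, -1.4, 3.6]
gripper_width: 0.17
grasp_force: 101.7
```

arm_command(commands=[0.001,0,-0.0002,0,0,0,0,0.001,0,-0.0002,0,0,0,0])

```text
t: 12.05
eef_pos: [0.5088, -0.0716, 0.05]
tool_rot: [0.012, 0.989, 0.115, -0.091]
contact_force: [-6.1, -1.3, 5.9]
gripper_width: 0.167
grasp_force: 102.0
```

The tile is stopped by the step: the push force rises and the position holds. I'll ease off before lifting.

arm_command(commands=[-0.0026,0,-0.0001,0,0,0,0,-0.0026,0,-0.0001,0,0,0,0,-0.0026,0,-0.0001,0,0,0,0])

```text
t: 12.35
eef_pos: [0.5083, -0.0715, 0.0505]
tool_rot: [0.011, 0.989, 0.116, -0.089]
contact_force: [0.9, -0.7, -1.5]
gripper_width: 0.167
grasp_force: 101.2
```

```bash
cat >> h.py <<'E'
def edge(o,off=.0013):
    Rm=R.from_quat([*o["tool_rot"][1:],o["tool_rot"][0]]);e=o["eef_pos"]+Rm.apply([.075+off,0,.025]);return 1000*R.from_euler('z',-BY,degrees=True).apply(e-B0)
def path(o,start,P):
    for (x,z) in P: 
        dx,dz=x-start[0],z-start[1];print((x,z),np.round([.984*dx-.179*dz,-.179*dx-.984*dz],1))
E
python3 - <<'E'
from h import *
from station import *
o=get_obs();e=edge(o);print(o["eef_pos"],o["contact_force"],e)
s=(e[0],e[2]-12);print(s)
path(o,s,[(-52,2),(-52.5,5),(-53,9.4),(-52.3,13.5),(-51.4,17.6),(-50.2,21),(-48.8,24.3),(-45.6,29.8),(-41.7,35.2),(-37,39.6),(-31.8,43.5),(-26,46.4),(-19.7,48.7),(-13,50.2),(-6.4,50.5),(-.5,50.8),(5.4,50.5),(11,49.5),(16.7,47.6),(22,45)])
E
```

```text
[ 0.5083 -0.0715  0.0505] [ 0.9416 -0.7194 -1.4539] [-50.1772  -7.9797  12.2346]
(np.float64(-50.177200401536645), np.float64(0.23460442289617056))
(-52, 2) [-2.1 -1.4]
(-52.5, 5) [-3.1 -4.3]
(-53, 9.4) [-4.4 -8.5]
(-52.3, 13.5) [ -4.5 -12.7]
(-51.4, 17.6) [ -4.3 -16.9]
(-50.2, 21) [ -3.7 -20.4]
(-48.8, 24.3) [ -3.  -23.9]
(-45.6, 29.8) [ -0.8 -29.9]
(-41.7, 35.2) [  2.1 -35.9]
(-37, 39.6) [  5.9 -41.1]
(-31.8, 43.5) [ 10.3 -45.9]
(-26, 46.4) [ 15.5 -49.8]
(-19.7, 48.7) [ 21.3 -53.1]
(-13, 50.2) [ 27.6 -55.8]
(-6.4, 50.5) [ 34.1 -57.3]
(-0.5, 50.8) [ 39.8 -58.6]
(5.4, 50.5) [ 45.7 -59.4]
(11, 49.5) [ 51.4 -59.4]
(16.7, 47.6) [ 57.3 -58.6]
(22, 45) [ 63. -57.]
```

arm_command(commands=[-0.0015,0,-0.0014,0,0,0,0,-0.0025,0,-0.0043,0,0,0,0,-0.003,0,-0.0064,0,0,0,0,-0.0035,0,-0.0085,0,0,0,0,-0.0037,0,-0.0106,0,0,0,0,-0.0037,0,-0.0127,0,0,0,0,-0.0036,0,-0.0148,0,0,0,0,-0.0035,0,-0.0169,0,0,0,0])

```text
t: 13.15
eef_pos: [0.5074, -0.0718, 0.068]
tool_rot: [0.012, 0.989, 0.116, -0.089]
contact_force: [1.1, -0.1, -2.2]
gripper_width: 0.168
grasp_force: 101.1
```

Run:
```python
from h import *
from station import *
o=get_obs();print(o["t"],o["contact_force"],edge(o)-[0,0,12])
b=read_camera("side")
cv2.imwrite("pics/p6.png",cv2.resize(b["img"][180:255,270:370,::-1],None,fx=8,fy=8,interpolation=cv2.INTER_CUBIC))
```

```text
13.15 [ 1.052  -0.0899 -2.185 ] [-51.1375  -8.0955  17.6816]
```

View pics/p6.png

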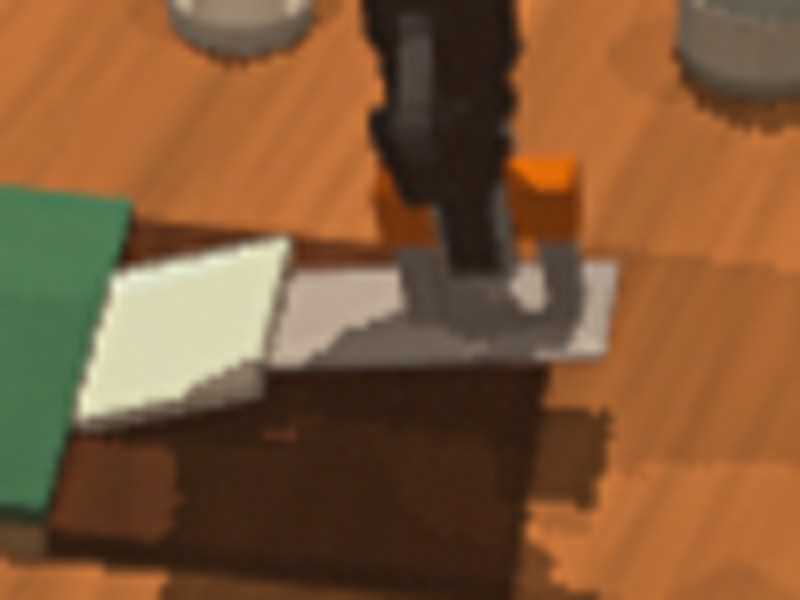

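The tile's near edge is up by about 20° and rests on the blade, its far edge at the step. Following the arc.

arm_command(commands=[0.0004,0,-0.0035,0,0,0,0,0.0011,0,-0.007,0,0,0,0,0.0022,0,-0.01,0,0,0,0,0.0033,0,-0.013,0,0,0,0,0.0047,0,-0.016,0,0,0,0,0.0062,0,-0.019,0,0,0,0,0.0081,0,-0.0216,0,0,0,0,0.01,0,-0.0242,0,0,0,0])

```text
t: 14.0
eef_pos: [0.5214, -0.0685, 0.09]
tool_rot: [0.012, 0.989, 0.116, -0.089]
contact_force: [-1.1, -0.1, -1.4]
gripper_width: 0.172
grasp_force: 101.1
```

Run:
```python
from h import *
from station import *
o=get_obs();print(o["t"],o["contact_force"],edge(o)-[0,0,12])
b=read_camera("side")
cv2.imwrite("pics/p7.png",cv2.resize(b["img"][170:245,270:370,::-1],None,fx=8,fy=8,interpolation=cv2.INTER_CUBIC))
```

```text
14.0 [-1.0859 -0.0553 -1.4494] [-36.7771  -8.0347  39.7432]
```

View pics/p7.png

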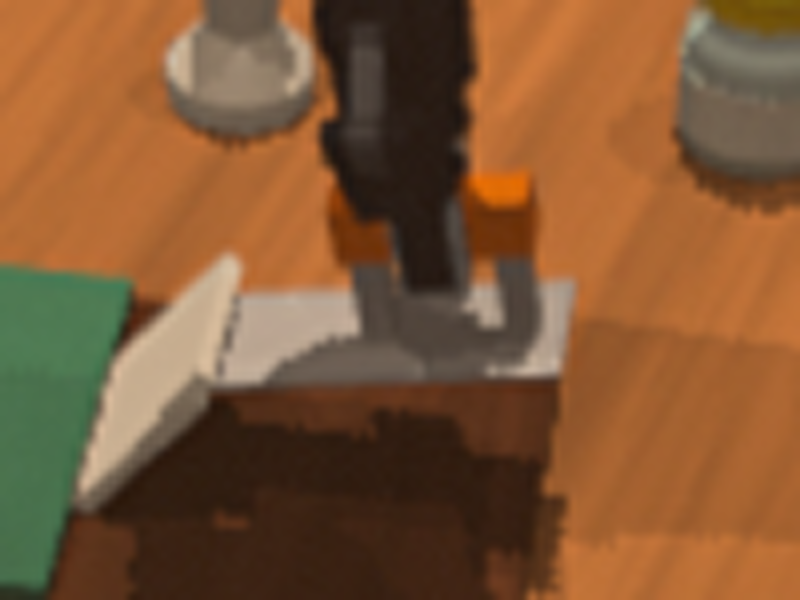

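The tile stands at about 50° on the blade, and step 2 should be met here. Continuing on the arc (10 pictures viewed, so numbers only from now on).

arm_command(commands=[0.0022,0,-0.0025,0,0,0,0,0.0044,0,-0.0048,0,0,0,0,0.007,0,-0.0068,0,0,0,0,0.0096,0,-0.0087,0,0,0,0,0.0125,0,-0.0104,0,0,0,0,0.0154,0,-0.012,0,0,0,0,0.0185,0,-0.0134,0,0,0,0,0.0217,0,-0.0147,0,0,0,0])

```text
t: 14.85
eef_pos: [0.5448, -0.0629, 0.1004]
tool_rot: [0.012, 0.989, 0.116, -0.089]
contact_force: [0.1, 0.3, -1.0]
gripper_width: 0.169
grasp_force: 101.1
```

arm_command(commands=[0.0032,0,-0.0008,0,0,0,0,0.0065,0,-0.0015,0,0,0,0,0.0095,0,-0.0022,0,0,0,0,0.012,0,-0.0028,0,0,0,0])

```text
t: 15.25
eef_pos: [0.5567, -0.0601, 0.1009]
tool_rot: [0.012, 0.989, 0.116, -0.089]
contact_force: [-0.4, -0.3, -2.0]
gripper_width: 0.169
grasp_force: 101.1
```

Run:
```python
from h import *
from station import *
o=get_obs();print(o["t"],o["contact_force"],edge(o)-[0,0,12])
b=read_camera("side");np.savez("side8.npz",**b);cv2.imwrite("pics/p8.png",b["img"][:,:,::-1])
hsv=cv2.cvtColor(b["img"],cv2.COLOR_RGB2HSV)
for r in range(190,240,3): print(r,''.join('G' if (60<h<95 and s>90) else 'W' if s<75 and v>110 else 'o' if (s>170 and v>110) else 'd' if v<70 else '.' for h,s,v in hsv[r,260:345]))
```

```text
15.25 [-0.4261 -0.2535 -1.9609] [-0.45   -7.9676 50.6335]
190 ooooooooooooooooooooooooooooooooooooooddddddddddddd..oooooooooooooooooooooooooooooooo
193 oooooooooooooooooooooooooooooooooooooooooo..ddddddd...o......oooooooooooooooooooooooo
196 ooooooooooooooooooooo...ooooooooooooooooooo.dddddddd..oo.....oooooooooooooooooooooooo
199 oooooooooooooooooooo.WWWoooooooooooooo.......ddddddd...............oooooooooooooooooo
202 ............ooooooo.WWWWWWWWWWWWWWWWWWWW..............WWWW....WWWWW.ooooooooooooooooo
205 ...GGGGGGGGGGGGGGGWWWWWWWWWWWWWWWWWWWWWW...............WWW....WWWW.oooooooooooooooooo
208 ..G..GG.GGG.G.GGGWWWWWWWWWWWWWWWWWWW.........................WWWWWooooooooooooooooooo
211 ..G.G.GGGG....GGWWWWWWWWWWWWWW.........................WWWWWWWWWW.ooooooooooooooooooo
214 GG...G..GGGGGGG.W.....dd........................................................ooooo
217 ...........G..G.....dddddd.......................o..............................ooooo
220 .......G...GGGGG.....dddddd................dd...................................ooooo
223 .............GGG.....ddddddddddddddddddd..ddddddddddd..........................oooooo
226 ....G...G...G.GGG.W...ddddddddddddddddddddddddddddddddddddddd..................oooooo
229 .......G....G.GGG......ddddddddddddddddddddddddddddddddddddddddddd............ooooooo
232 ......G.G...G..dddd.W.dddddddddddddddddddddddddddddddddddddddddddd............ooooooo
235 GGGG..GGGG..ddddddddddddddddddddddddddddddddddddddddddddddddddddd............oooooooo
238 ...G.G.GGG..dddddddddddddddddddddddddddddddddddddddddddd...ddddd.............oooooooo
```

arm_command(commands=[0.003,0,-0.0004,0,0,0,0,0.006,0,-0.0008,0,0,0,0,0.009,0,-0.0008,0,0,0,0,0.0116,0,-0.0008,0,0,0,0,0.0145,0,-0.0004,0,0,0,0,0.0175,0,0,0,0,0,0,0.0205,0,0.0008,0,0,0,0,0.0232,0,0.0016,0,0,0,0])

```text
t: 16.1
eef_pos: [0.5786, -0.0549, 0.0951]
tool_rot: [0.012, 0.989, 0.116, -0.089]
contact_force: [-0.0, 0.8, -2.1]
gripper_width: 0.175
grasp_force: 101.1
```

```bash
cat > t.py <<'E'
from h import *
from station import *
o=get_obs();print(o["t"],o["contact_force"],edge(o)-[0,0,12])
b=read_camera("side");np.savez("sideN.npz",**b)
hsv=cv2.cvtColor(b["img"],cv2.COLOR_RGB2HSV)
for r in range(190,248,3): print(r,''.join('G' if (55<h<98 and s>70) else 'W' if s<75 and v>110 else 'o' if (s>170 and v>110) else 'd' if v<70 else '.' for h,s,v in hsv[r,235:345]))
E
python3 t.py
```

```text
16.1 [-0.0261  0.8446 -2.0942] [22.0475 -7.9696 44.7768]
190 oooooooooooooooooooooooooooooooooooooooooooooooooooo.dddddddddddddd.oooooooooooooooooooooooooooooooooooooooooo
193 ooooooooooooooooooooooooooooooooooooooooooooooooooooo......ddddddd...o......oooooooooooooooooooooooooooooooooo
196 oooooooooooooooooooooooooooooooooooooooooooooooooooooooooo..ddddddd......oo.oooooooooooooooooooooooooooooooooo
199 ooooooooooooooo....ooooooooooooooooooooooooooooooooooo......dddddddd..oo......oooooooooooooooooooooooooooooooo
202 oooooooooooooo......GGGGG............oo............WWWW.......dd.....WWWW.....WWWWW.oooooooooooooooooooooooooo
205 oooooooooooo......GGGGGGGGGGGGGGGGGGGGWWWWWWWWWWWWWWWWWW..............WWWW....WWWW.ooooooooooooooooooooooooooo
208 ooooooooooo......GGGGGGGGGGGGGGGGGGGGWWWWWWWWWWWWWWWWW.......................WWWW.oooooooooooooooooooooooooooo
211 oooooooooo......GGGGGGGGGGGGGGWWWWWWWWWWWWWWWWW..............WW.........WWWWWWWWW.........oooooooooooooooooooo
214 ooooooooo.....dGGGGGGGGGGGGGGWWWWW.............oooWWWWW..................................................ooooo
217 oooo
[... 556 characters left out ...]
...ooooooo
232 oo.......GGGGGGGGGGGGGGGGGGGddddddddddddddddddddddddddddddddddddddddddddddddddddd......................ooooooo
235 o.......GGGGGGGGGGGGGGGGGGGdddddddddddddddddddddddddddddddddddddddddddddddddddddd.....................oooooooo
238 oo.....GGGGGGGGGGGGGGGGGGGGddddddddddddddddddddddddddddddddddddddddddddd..............................oooooooo
241 oo....ddddddddddddddGGGGGGdddddddddddddddddddddddddddddddddddddddddddddd.............................ooooooooo
244 oo...........................ddddddddddddddddddddddddddddddddddddddddddddddd.........................ooooooooo
247 oooooooooooooooo..o......................ddddddddddddddddddddddddddddddddddddddddd..................oooooooooo
```

The mosaic face now shows on the pad side, so the tile has tipped over. Lifting the float clear and measuring.

arm_command(commands=[-0.003,0,-0.015,0,0,0,0,-0.005,0,-0.03,0,0,0,0,-0.015,0,-0.06,0,0,0,0,-0.05,0,-0.07,0,0,0,0,-0.08,0,-0.06,0,0,0,0,-0.1,0,-0.055,0,0,0,0,-0.1,0,-0.055,0,0,0,0])

```text
t: 16.85
eef_pos: [0.4898, -0.0765, 0.1689]
tool_rot: [0.012, 0.989, 0.115, -0.09]
contact_force: [0.3, -1.1, -1.4]
gripper_width: 0.169
grasp_force: 101.2
```

```bash
python3 t.py
python3 - <<'E'
from h import *
c=np.load("sideN.npz");m=mask(c["img"],"white",(245,198,312,240))
for z in (.024,):
    r=rect(c,m,z);print(r)
    print("board frame",1000*R.from_euler('z',-BY,degrees=True).apply(np.r_[r[1]/1000,.024]-B0))
E
```

```text
16.85 [ 0.3456 -1.1285 -1.3664] [-69.3397  -8.7466 118.5324]
190 oooooooooooooooooooooooooooooooooooooooooooooooooooooooooooooooooooooooooo.WWWWWWWWWWW........................
193 ooooooooooooooooooooooooooooooooooooooooooooooooooooooooooooooooooooooooo..W.......................ooooooooooo
196 oooooooooooooooooooooooooooooooooooooooooooooooooooooooooooooooooooooooooooooooooooooooooooooooooooooooooooooo
199 ooooooooooooooo....ooooooooooooooooooooooooooooooooooooooooooooooooooooooooooooooooooooooooooooooooooooooooooo
202 oooooooooooooo......GGGG.............ooooooooooooooooooooooooooooooooooooooooooooooooooooooooooooooooooooooooo
205 oooooooooooo......GGGGGGGGGGGGGGGGGGGGGGGGGGGGGGGGG.oooooooooooooooooooooooooooooooooooooooooooooooooooooooooo
208 ooooooooooo......GGGGGGGGGGGGGGGGGGGGGGGGGGGGGGGGGGd.......ooooooooooooooooooooooooooooooooooooooooooooooooooo
211 oooooooooo......GGGGGGGGGGGGGGWWWWWWWWWWWWWWWWWWWWWWW..................................o.ooooooooooooooooooooo
214 ooooooooo.....dGGGGGGGGGGGGGGWWWWW......W..oooooo.WWWWW..................................................ooooo
217 
[... 776 characters left out ...]
dddddddddddddddd....oooo
238 oo.....GGGGGGGGGGGGGGGGGGGGGGGGGGGGGGGGGGGd...............................dddddddddddddddddddddddddddd.ooooo..
241 oo....dddddddddddddd.GGGGGGGGGGGGGGGGGGGGd......................................ddddddddddddddddddddd..ooooooo
244 oo...........................dddddddddddd.........................ddddddddddddddddddddddddddddddddddd.oooooooo
247 oooooooooooooooo..o......................dddddddddddd.............dddddddddddddddddddddddddddddddddd..oooooooo
(array([640.5757, -34.3135]), array([640.0887, -34.6123]), [(np.float32(-76.6), 75.9), (np.float32(13.4), 63.2)], array([260, 209], dtype=int32), array([289, 230], dtype=int32))
board frame [15.9765 -2.3507 24.    ]
```

The tile lies face up and square (rect angle 13.4°, the same as the board). Its centre is about 16 mm beyond the step and 2 mm off the middle line. Now the float goes back to its mat.

Run:
```python
from h import *
from station import *
o=get_obs()
rel(o,[((.47,.10,.17),8,0),((.4555,.273,.12),1.5,0),((.4555,.273,.04),1.5,0)])
```

```text
[  18.6093 -176.1417   -4.9654] [ 0.6629 10.2472  5.2548]
[  52.6513 -348.0086   39.1044] [ 1.2445 10.2074 11.7373]
[  66.9049 -348.2741  117.8239] [ 1.2445 10.2074 11.7373]
```

arm_command(commands=[0.005,-0.045,-0.002,0.2,3,1,0,0.01,-0.09,-0.004,0.4,6,3,0,0.014,-0.135,-0.005,0.6,9,4,0,0.019,-0.176,-0.005,0.7,10.2,5.3,0,0.026,-0.22,0.0,0.9,10.2,7,0,0.034,-0.265,0.01,1,10.2,9,0,0.043,-0.31,0.025,1.1,10.2,10.5,0,0.0526,-0.348,0.039,1.24,10.2,11.7,0])

```text
t: 17.7
eef_pos: [0.4559, 0.2777, 0.1196]
tool_rot: [-0.002, 1.0, 0.014, 0.0]
contact_force: [-0.2, -0.4, -0.7]
gripper_width: 0.17
grasp_force: 101.2
```

arm_command(commands=[0,0,0.02,0,0,0,0,0,0,0.045,0,0,0,0,0,0,0.065,0,0,0,0,0,0,0.075,0,0,0,0,0,0,0.075,0,0,0,0])

```text
t: 18.2
eef_pos: [0.4553, 0.274, 0.0432]
tool_rot: [-0.0, 1.0, 0.014, -0.001]
contact_force: [-0.1, -0.7, -1.2]
gripper_width: 0.168
grasp_force: 101.1
```

Run:
```python
from h import *
from station import *
o=get_obs();print(o["t"],o["eef_pos"],o["contact_force"])
rel(o,[((.4555,.273,.0295),1.5,0)])
a=read_camera("top");im=a["img"]
r=rect(a,mask(im,"white",(325,125,415,225)),.024);print(r);print("tile",1000*R.from_euler('z',-BY,degrees=True).apply(np.r_[r[1]/1000,.024]-B0))
```

```text
18.2 [0.4553 0.274  0.0432] [-0.051  -0.6759 -1.2333]
[ 0.1789  1.0033 13.6712] [-0.0186  0.1701  0.1069]
(array([640.5857, -37.5942]), array([640.5048, -37.7528]), [(np.float32(-76.4), 72.1), (np.float32(13.6), 61.9)], array([351, 155], dtype=int32), array([390, 190], dtype=int32))
tile [15.6588 -5.5027 24.    ]
```

arm_command(commands=[0,0,0.006,0,0,0,0,0,0,0.01,0,0,0,0,0,0,0.0125,0,0,0,0,0,0,0.0125,0,0,0,0])

```text
t: 18.65
eef_pos: [0.4553, 0.2735, 0.0312]
tool_rot: [-0.0, 1.0, 0.014, -0.001]
contact_force: [-0.1, -0.5, -1.5]
gripper_width: 0.169
grasp_force: 101.1
```

arm_command(commands=[0,0,0.001,0,0,0,0,0,0,0.001,0,0,0,0,0,0,0.001,0,0,0,0])

```text
t: 18.95
eef_pos: [0.4554, 0.2737, 0.0304]
tool_rot: [-0.0, 1.0, 0.014, -0.001]
contact_force: [-0.2, -0.2, -1.5]
gripper_width: 0.178
grasp_force: 101.1
```

arm_command(commands=[0,0,0.001,0,0,0,0,0,0,0.001,0,0,0,0,0,0,0.001,0,0,0,0])

```text
t: 19.25
eef_pos: [0.4554, 0.2738, 0.0293]
tool_rot: [-0.0, 1.0, 0.014, -0.001]
contact_force: [0.7, 1.0, -1.1]
gripper_width: 0.169
grasp_force: 101.2
```

arm_command(commands=[0,0,0.0006,0,0,0,0,0,0,0.0006,0,0,0,0,0,0,0.0006,0,0,0,0])

```text
t: 19.55
eef_pos: [0.4553, 0.2739, 0.029]
tool_rot: [-0.0, 1.0, 0.014, -0.001]
contact_force: [-2.1, -1.3, 5.7]
gripper_width: 0.166
grasp_force: 101.9
```

arm_command(commands=[0,0,0,0,0,0,0.3,0,0,0,0,0,0,0.6,0,0,0,0,0,0,1,0,0,0,0,0,0,1,0,0,0,0,0,0,1,0,0,0,0,0,0,1])

```text
t: 20.15
eef_pos: [0.4553, 0.2737, 0.0286]
tool_rot: [-0.0, 1.0, 0.014, -0.001]
contact_force: [0.8, 0.0, -0.1]
gripper_width: 0.997
grasp_force: 0.0
```

arm_command(commands=[0,0,-0.015,0,0,0,1,0,0,-0.04,0,0,0,1,0,0,-0.08,0,0,0,1,0,0,-0.12,0,0,0,1,0,-0.04,-0.16,0,0,0,1,0,-0.08,-0.2,0,0,0,1,0,-0.12,-0.22,0,0,0,1,0,-0.15,-0.22,0,0,0,1])

```text
t: 20.95
eef_pos: [0.4522, 0.427, 0.2547]
tool_rot: [-0.003, 1.0, 0.014, 0.002]
contact_force: [0.4, 0.3, 0.3]
gripper_width: 1.001
grasp_force: 0.0
```

Run:
```python
from h import *
from station import *
o=get_obs();print(o["t"],o["eef_pos"],o["contact_force"],o["gripper_width"])
a=read_camera("top");im=a["img"]
print("blade",rect(a,mask(im,"white",(200,215,240,285)),.006))
for n,roi,z,k in (("bowl",(215,130,275,190),.045,"green"),): print(n,rect(a,mask(im,k,roi),z)[0],rect(np.load("top0.npz"),mask(np.load("top0.npz")["img"],k,roi),z)[0])
b=read_camera("side");d=cv2.absdiff(b["img"],np.load("side0.npz")["img"]).max(2)
for n,(x0,y0,x1,y1) in dict(pin=(285,145,315,190),jar=(350,155,382,195),bowl=(185,262,242,312)).items(): print(n,(d[y0:y1,x0:x1]>40).mean())
```

```text
20.95 [0.4522 0.427  0.2547] [0.427  0.2533 0.3002] 1.000895788324458
blade (array([488.1989, 269.6065]), array([476.3413, 273.1798]), [(np.float32(-88.5), 46.2), (np.float32(1.5), 108.9)], array([209, 224], dtype=int32), array([231, 276], dtype=int32))
bowl [656.4255 220.8804] [653.2557 222.9835]
pin 0.2222222222222222
jar 0.0
bowl 0.17157894736842105
```

arm_command(commands=[0,0,0,0,0,0,1,0,0,0,0,0,0,1,0,0,0,0,0,0,1])

```text
t: 21.35
eef_pos: [0.452, 0.4217, 0.2486]
tool_rot: [0.0, 1.0, 0.013, -0.001]
contact_force: [0.4, -0.6, -0.5]
gripper_width: 0.998
grasp_force: 0.0
```

```bash
python3 -c "
from station import *
print(hand_in())"
```

```text
the job is handed in; nothing more can be done
None
```

I handed the job in at 21.35 s with no verdict returned: by my last measurements the tile lies face up on the green pad, about 16 mm beyond the step, and the float is back on its mat and released; the float briefly pressed the bed with about 11 N (over the advised 5 N, under the 15 N limit), and the last check for moved bystanders was clear for the jar but uncertain for the pinnacle and bowl, where I put the image changes down to shadow.

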